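Try the lever clamps and sort seized from free

ROBOT

A 7-joint arm with a two-finger parallel gripper is mounted at the origin on the work surface; the furniture and walls round the work are solid. World frame = base frame: x ahead of the robot, y to its left, z up, the work surface at z = 0. Lengths are in m, angles in rad, forces in N, time in s.
With the tool pointing down it reaches from about 0.425 to 0.825 m from the base axis. Payload 3.6 kg.
Tool frame: the origin (TCP) lies where the fingers leave the gripper's body, on its centre line; the fingertips stand 73 mm ahead of it and the grasp point (between the pads) lies 54 mm ahead of it; x points along the fingers, y is the direction in which the jaws open and shut, and the axes are right-handed (so a half turn about x gives the same grasp; the last joint's range is limited). The gripper opens to 85 mm and grips with 20 to 120 N. Pads are 22 mm wide; open, the fingers measure 114 mm over their backs; the gripper's body (76 mm by 85 mm) begins 54 mm behind the grasp point. The pads swing forward as they close: fully open they stand 13 mm farther back than shut.
Start: joints at [-1.236, 0.615, -0.013, 1.423, 0.008, 1.103, -0.04], TCP at [0.229, 0.608, 0.304] pointing down, gripper open.
Joint ranges: [-3.12, 3.12], [-0.3, 2.06], [-1.34, 1.32], [0.26, 2.42], [-1.36, 4.5], [0.01, 1.98], [-2.84, 2.84]. Speed limits (rad/s): [2.79, 2.79, 3.14, 3.14, 3.14, 3.14, 3.14].

INTERFACE

Orientations are given as a unit quaternion [x, y, z, w].
In Python, from station import arm, snapshot, camera_info, ticket gives the robot as it stands. Calls block until the motion is done:
- arm.movep(position, orientation): joint-space move of the TCP to a pose.
- arm.line_to(position, velocity=0.15, ori=None): straight line of the TCP; ori=None keeps the orientation; velocity is the mean speed in m/s.
- arm.move_j(angles): joint-space move.
- arm.move_gripper(opening, effort=None): opening from 0.0 (shut) to 1.0 (fully open); effort is the grip in N (None keeps the last); returns when the fingers have stopped.
- arm.pause(seconds).
- arm.ik(position, orientation): joint angles nearest the present ones, or None.
- snapshot(name): name is "scene" or "side" or "wrist"; returns the picture (384x512x3 uint8, blue, green, red); there is no depth.
- camera_info(name): a dict with "fx", "fy", "cx", "cy" (pixels), "dist_coeffs" ([k1, k2, p1, p2, k3] as OpenCV has them; the pictures are not rectified), "R" (3x3) and "t" (3): a world point X has camera coordinates R X + t; the wrist camera has in their place "T_tool_cam" (4x4, takes a point from camera to tool coordinates, whose origin is the TCP and whose axes are the tool frame's). Camera axes: x right, y down, z forward; pixel columns grow to the right and rows downward; lengths in m; the calibration is good to about 2 mm. A picture is of the moment at which its call begins: read the wrist's pose just before it. camera_info takes no time and is no camera call.
A pose or a line that the arm cannot do raises arm.MotionError and nothing moves.
- ticket.finish_job(): hands the job in, once; it reports no verdict.
Readings, each from a call of its own:
- arm.read_time(): time.
- arm.read_joint_positions(): joint angles.
- arm.read_dq(): joint speeds.
- arm.read_effort(): joint torques, N m.
- arm.read_tool_pos(): TCP position.
- arm.read_eef_rot(): TCP orientation.
- arm.read_ft_force(): force on the tool from outside, world axes, zero at the start.
- arm.read_wrist_torque(): the same for the moment, N m.
- arm.read_opening(): opening from 0.0 (shut) to 1.0 (fully open).
Only numpy, scipy, OpenCV 4.12 (cv2) and the standard library are available. Lean on these libraries where they do the work, as an engineer would, in place of code of your own. Each camera call takes 0.05 s, during which the arm holds its last target.

TASK

Try the hinge of both lever clamps by pressing each black grip down as far as it will go, and leave each lever where it ends up. Stand any clamp whose hinge is seized upright on the repair job pad, and any whose hinge swings freely upright inside the wooden stock tray. Do not tip a clamp over, and leave the mug and the sand cores alone.

Things in the scene. Friction and masses are not known exactly. Their poses are not given: they have to be found in the camera images.
- clamp_1: One of two look-alike steel lever clamps, 0.3 to 0.5 kg, loose on its flat base. Origin: underside of the base, below the hinge pin; x runs from black grip to nose, z up. Base 126 x 44 x 5 mm (x -85 to +41). Two upright cheeks, 28 mm over their outer faces (y +-14), x +-16, up to z = 59: pinch across them (along y) at z about 48 to carry it. Hinge pin along y at z = 45.
- clamp_1_arm (a joint): Lever hinge, rad: about 0 with the grip raised (26 degrees above level), grows as the grip is pressed. A free hinge needs 2 to 3 N on the grip, goes down to 0.50 (arm level) and stays where left; a seized one gives only 0.07 of slack under the same push, then stops dead. Which clamp is seized is not told.
- clamp_1_grip (a point): Centre of the top face of this clamp's black rubber grip (44 long, 22 wide, 14 mm thick) at the lever's end, 72 mm from the hinge pin; it rides with the lever. In the clamp's frame: raised x = -62, z = 83 mm; fully down x = -72, z = 48 mm.
- clamp_1_mid (a point): Centre of the underside of this clamp's base plate, at x = -22 mm in the clamp's frame; same axes as the clamp.
- clamp_2: One of two look-alike steel lever clamps, 0.3 to 0.5 kg, loose on its flat base. Origin: underside of the base, below the hinge pin; x runs from black grip to nose, z up. Base 126 x 44 x 5 mm (x -85 to +41). Two upright cheeks, 28 mm over their outer faces (y +-14), x +-16, up to z = 59: pinch across them (along y) at z about 48 to carry it. Hinge pin along y at z = 45.
- clamp_2_arm (a joint): Lever hinge, rad: about 0 with the grip raised (26 degrees above level), grows as the grip is pressed. A free hinge needs 2 to 3 N on the grip, goes down to 0.50 (arm level) and stays where left; a seized one gives only 0.07 of slack under the same push, then stops dead. Which clamp is seized is not told.
- clamp_2_grip (a point): Centre of the top face of this clamp's black rubber grip (44 long, 22 wide, 14 mm thick) at the lever's end, 72 mm from the hinge pin; it rides with the lever. In the clamp's frame: raised x = -62, z = 83 mm; fully down x = -72, z = 48 mm.
- clamp_2_mid (a point): Centre of the underside of this clamp's base plate, at x = -22 mm in the clamp's frame; same axes as the clamp.
- stock_tray: Wooden stock tray, fixed, open on top, 135 x 300 mm, walls 28 mm high and 10 mm thick, floor 6 mm above the table; inside 116 x 282 mm. Origin: centre of its underside; its y runs along the 300 mm side. It may be the left or the right one of the two behind the clamps.
- repair_pad: Repair job pad (sheets on a board), fixed, 105 x 160 mm, top face 10 mm above the table, with a small clip at one end. Origin: centre of its underside; its y runs along the 160 mm side. It may be the left or the right one of the two behind the clamps.
- enamel_mug: White enamel mug, 84 x 112 x 81 mm, bystander in front of the clamps; origin under its centre.
- core_2: Small sand core, 42 mm across, 70 mm high, bystander; origin under its centre.
- core_3: Small sand core, 44 mm across, 55 mm high, bystander; origin under its centre.
- coil_hose: Red coiled air hose, fixed and solid, keep clear. World frame, mm: coil from x 320, y -60 to x 470, y 200, tops at z 60 (y < 0), 160 (y 0 to 125), 175; then a strand rises left through x 525, y 250, z 230 to x 630, y 315, z 360 and hangs plumb from the ceiling there. Pass over the coil at x 400 to 500, well above z 310, to come from the left.

How it is judged:
On the way:
1. both grips have been pressed down as far as they go: the free lever beyond 0.40 rad, the seized one through its slack beyond 0.035 rad (value of joint clamp_1_arm above 0.4 rad and value of joint clamp_2_arm above 0.035 rad), for 0.1 s.
At the end, for the whole second after the job is handed in: Both stand upright (within 0.1 rad) and at rest: the free clamp on the stock tray's floor, lever still down (over 0.25 rad), base centre within 55 mm across and 125 mm along of the tray's centre; the seized one on the repair pad, base centre within 45 mm across and 65 mm along of its centre (x of clamp_1_mid in the frame of stock_tray between -0.055 and 0.055 m and y of clamp_1_mid in the frame of stock_tray between -0.125 and 0.125 m and z of clamp_1_mid in the frame of stock_tray between 0.002 and 0.011 m and angle between each of clamp_1, clamp_2's own z axis and vertical below 0.1 rad and linear speed of each of clamp_1, clamp_2 below 0.02 m/s and x of clamp_2_mid in the frame of repair_pad between -0.045 and 0.045 m and y of clamp_2_mid in the frame of repair_pad between -0.065 and 0.065 m and z of clamp_2_mid in the frame of repair_pad between 0.006 and 0.015 m and value of joint clamp_1_arm above 0.25 rad); the robot touches nothing.
It fails at once if a clamp is tipped over (tilted beyond 0.7 rad) (angle between any of clamp_1, clamp_2's own z axis and vertical above 0.7 rad).
It fails at once if the mug or a sand core is moved by more than 30 mm (distance of any of enamel_mug, core_2, core_3 from where it was at the start of the episode above 0.03 m).
It also fails if it takes over 64 s, if anything falls off the work surface, if the arm or the gripper's body presses on something with over 40 N, if the wrist force passes 120 N, or if a joint passes its speed limit or range.

## Working session

There is one attempt and no reset: what is moved stays moved. The work goes in short steps, each a Python script; the robot and the scene stay as the last script left them, time stands still between calls to the robot, and variables do not carry over. Pictures are saved under pics/ and viewed, and the job is handed in when it is done.

```bash
ls; mkdir -p pics
python3 - <<'E'
from station import arm, snapshot, camera_info
import cv2
for n in ["scene","side","wrist"]:
    im=snapshot(n); cv2.imwrite(f"pics/{n}0.png",im)
    print(n,camera_info(n))
print(arm.read_time(),arm.read_tool_pos(),arm.read_eef_rot(),arm.read_opening())
E
```

```text
pics
scene {'fx': 486.441118857795, 'fy': 486.441118857795, 'cx': 255.63502070892912, 'cy': 186.34384874417543, 'dist_coeffs': array([-0.1679786,  0.       ,  0.       ,  0.       ,  0.       ]), 'R': array([[-0.70676792, -0.70736041, -0.01097086],
       [-0.39886336,  0.41124134, -0.8196271 ],
       [ 0.58428343, -0.57491027, -0.57279233]]), 't': array([0.25548702, 0.28151025, 0.71883919])}
side {'fx': 370.51781682129683, 'fy': 370.51781682129683, 'cx': 250.0877623089674, 'cy': 193.23459110245835, 'dist_coeffs': array([-0.06896993,  0.        ,  0.        ,  0.        ,  0.        ]), 'R': array([[ 0.29695117,  0.95488771,  0.00307689],
       [ 0.84079484, -0.25994042, -0.47486316],
       [-0.45264119,  0.1435982 , -0.88005427]]), 't': array([-0.03154588, -0.36557105,  1.20394322])}
wrist {'fx': 312.15167911930314, 'fy': 312.15167911930314, 'cx': 256.9819625962717, 'cy': 188.96422591426222, 'dist_coeffs': array([0.02772726, 0.        , 0.        , 0.        , 0.        ]), 'T_tool_cam': array([[ 2.06805552e-04, -2.64971269e-01,  9.64256285e-01,
        -7.06321798e-02],
       [ 9.99999757e-01,  6.97328064e-04, -2.28503557e-05,
        -7.85409272e-04],
       [-6.66348281e-04,  9.64256055e-01,  2.64971349e-01,
        -6.71762429e-02],
       [ 0.00000000e+00,  0.00000000e+00,  0.00000000e+00,
         1.00000000e+00]])}
0.15 [0.2292645  0.6077579  0.30299569] [ 0.12616013  0.69576731 -0.12751936  0.69550722] 1.0020944164290404
```

View pics/scene0.png

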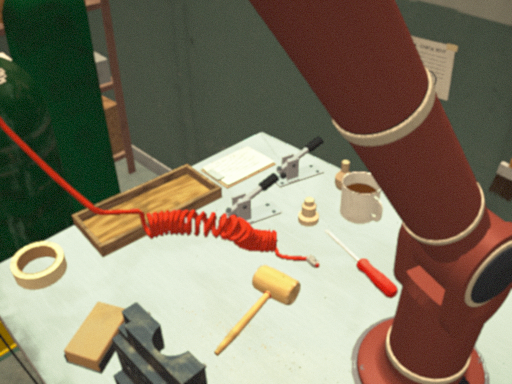

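View pics/side0.png

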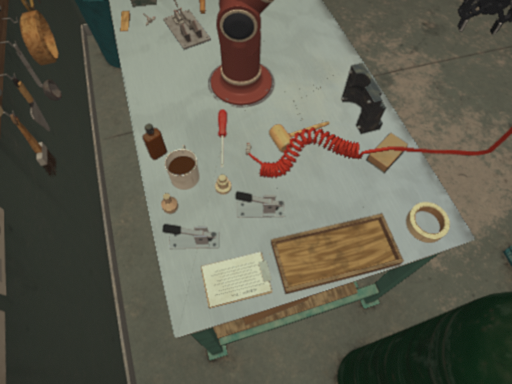

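View pics/wrist0.png

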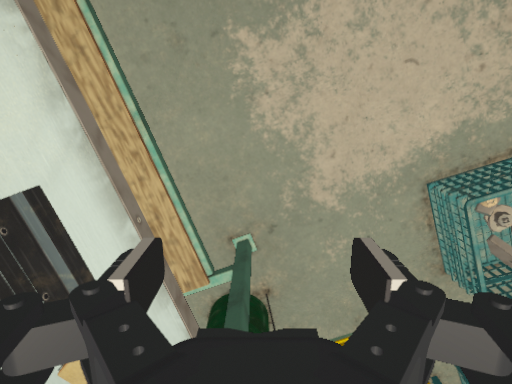

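```bash
cat > h.py <<'E'
import numpy as np, cv2
from scipy.spatial.transform import Rotation as Rn
from station import arm, snapshot, camera_info
def cam(n, tp=None, q=None):
    c=camera_info(n)
    K=np.array([[c['fx'],0,c['cx']],[0,c['fy'],c['cy']],[0,0,1]]); d=np.array(c['dist_coeffs'])
    if 'R' in c: R=np.array(c['R']); t=np.array(c['t'])
    else:
        T=np.array(c['T_tool_cam']); W=np.eye(4); W[:3,:3]=Rn.from_quat(q).as_matrix(); W[:3,3]=tp
        M=np.linalg.inv(W@T); R=M[:3,:3]; t=M[:3,3]
    return K,d,R,t
def ray(C,uv):
    K,d,R,t=C
    p=cv2.undistortPoints(np.array(uv,float).reshape(-1,1,2),K,d).reshape(-1,2)
    D=np.c_[p,np.ones(len(p))]@R
    return -R.T@t, D
def onplane(C,uv,z):
    o,D=ray(C,uv); s=(z-o[2])/D[:,2]; return o+s[:,None]*D
def tri(C1,uv1,C2,uv2):
    o1,D1=ray(C1,[uv1]); o2,D2=ray(C2,[uv2])
    A=np.c_[D1[0],-D2[0]]; s=np.linalg.lstsq(A,o2-o1,rcond=None)[0]
    a=o1+s[0]*D1[0]; b=o2+s[1]*D2[0]; return (a+b)/2, np.linalg.norm(a-b)
def proj(C,X):
    K,d,R,t=C
    return cv2.projectPoints(np.array(X,float).reshape(-1,3),cv2.Rodrigues(R)[0],t,K,d)[0].reshape(-1,2)
def qdown(yaw):
    # tool x down; jaw axis (tool y) along yaw in the world xy
    y=np.array([np.cos(yaw),np.sin(yaw),0]); x=np.array([0,0,-1.]); z=np.cross(x,y)
    return Rn.from_matrix(np.c_[x,y,z]).as_quat()
E
python3 - <<'E'
from h import *
im=cv2.imread('pics/side0.png')
cv2.imwrite('pics/sidez.png',cv2.resize(im[160:310,140:290],None,fx=4,fy=4,interpolation=cv2.INTER_CUBIC))
im=cv2.imread('pics/scene0.png')
cv2.imwrite('pics/scenez.png',cv2.resize(im[125:245,200:350],None,fx=5,fy=5,interpolation=cv2.INTER_CUBIC))
C=cam('side')
print('tray top',onplane(C,[[272,240],[382,214],[401,262],[286,292]],.028).round(3))
print('pad',onplane(C,[[201,266],[262,250],[270,293],[209,307]],.01).round(3))
q=arm.read_eef_rot(); print(Rn.from_quat(q).as_matrix().round(2))
E
```

```text
tray top [[ 0.562 -0.085  0.028]
 [ 0.579  0.209  0.028]
 [ 0.71   0.196  0.028]
 [ 0.693 -0.096  0.028]]
pad [[ 0.568 -0.269  0.01 ]
 [ 0.573 -0.114  0.01 ]
 [ 0.68  -0.129  0.01 ]
 [ 0.669 -0.275  0.01 ]]
[[-0.    0.35  0.94]
 [-0.    0.94 -0.35]
 [-1.   -0.   -0.  ]]
```

View pics/sidez.png

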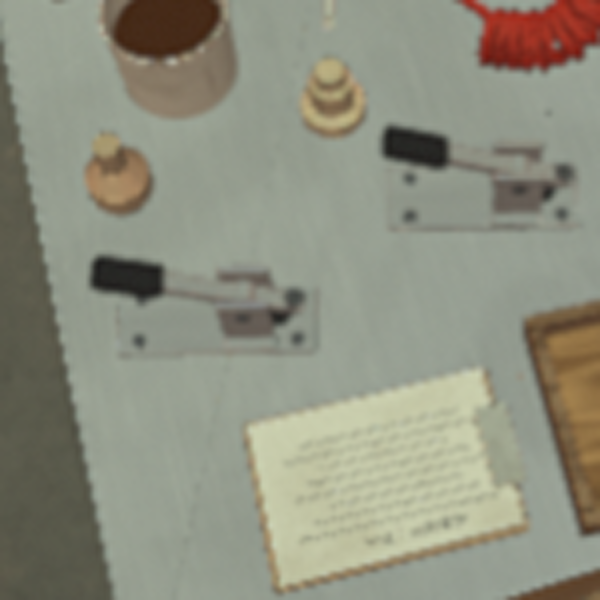

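View pics/scenez.png

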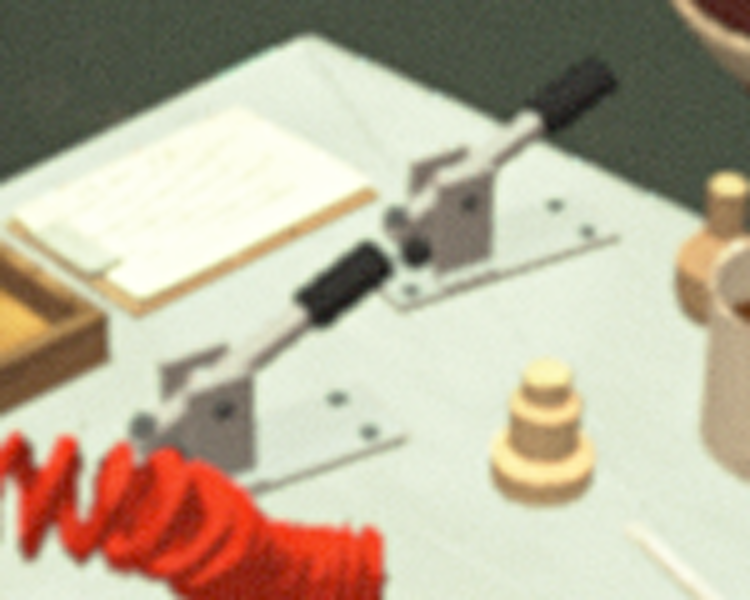

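Run:
```python
from h import *
C=cam('side')
def f(pts,z): 
    p=np.array(pts)/4.+[140,160]; return onplane(C,p,z)
for n,pts in dict(A=[[388,230],[582,231]],B=[[118,355],[317,352],[320,290]]).items():
    print(n,f(pts,.005).round(3))
print('gripsA',f([[415,146]],.083).round(3),'B',f([[127,275]],.083).round(3))
print('cores',f([[331,115],[118,195]],.0).round(3),'mug',f([[178,100]],0).round(3))
for y in [1.57,-1.57,0,3.14]:
    pass
# candidate look pose
for yaw in [np.pi/2,-np.pi/2,0,np.pi]:
  for p in [[.55,-.15,.33],[.5,-.15,.33],[.45,-.15,.35]]:
    print(yaw,p,arm.ik(p,qdown(yaw)))
```

```text
A [[ 0.467 -0.148  0.005]
 [ 0.505 -0.027  0.005]]
B [[ 0.5   -0.334  0.005]
 [ 0.535 -0.214  0.005]
 [ 0.495 -0.201  0.005]]
gripsA [[ 0.453 -0.124  0.083]] B [[ 0.485 -0.311  0.083]]
cores [[ 0.371 -0.161  0.   ]
 [ 0.387 -0.312  0.   ]] mug [[ 0.328 -0.258  0.   ]]
1.5707963267948966 [0.55, -0.15, 0.33] [ 0.03809895  0.47543532  0.29353052  1.63092457 -0.15259211  1.05780759
  1.94676498]
1.5707963267948966 [0.5, -0.15, 0.33] [ 0.01175995  0.40267493  0.34269931  1.76111137 -0.15667841  1.00455122
  1.98426162]
1.5707963267948966 [0.45, -0.15, 0.35] [-0.06807241  0.31429227  0.46189243  1.8506986  -0.16302913  1.01371939
  2.03163309]
-1.5707963267948966 [0.55, -0.15, 0.33] [-0.33615006  0.62042556  0.96569996  1.64216445 -0.54541456  1.1724551
 -0.80951654]
-1.5707963267948966 [0.5, -0.15, 0.33] [-0.44887754  0.62560208  1.17357545  1.77333998 -0.62498458  1.17562016
 -0.65554316]
-1.5707963267948966 [0.45, -0.15, 0.35] [-0.50528542  0.51640936  1.20834661  1.86085188 -0.53264836  1.14124009
 -0.67575366]
0 [0.55, -0.15, 0.33] [-0.14781572  0.51725279  0.598312    1.6367654  -0.32004104  1.0871582
  0.53997657]
0 [0.5, -0.15, 0.33] [-0.20925591  0.45393809  0.68491143  1.76741862 -0.32804678  1.03718793
  0.59540331]
0 [0.45, -0.15, 0.35] [-0.2933858   0.36836491  0.7943021   1.85636926 -0.30218239  1.04148976
  0.62233088]
3.141592653589793 [0.55, -0.15, 0.33] [-0.40100238  0.69287058  1.13502841  1.64385316 -0.65897619  1.23971917
 -2.26938044]
3.141592653589793 [0.5, -0.15, 0.33] [-0.43568488  0.60716729  1.1364747   1.77304827 -0.60014274  1.15910379
 -2.25332994]
3.141592653589793 [0.45, -0.15, 0.35] [-0.47799656  0.48300377  1.13900224  1.86033539 -0.48872813  1.11616864
 -2.29916305]
```

Run:
```python
from h import *
j0=np.array(arm.read_joint_positions()); print(j0.round(4))
az=np.arctan2(.6077,.2292)
q=arm.read_eef_rot()
for r,z in [(.45,.5),(.45,.4),(.5,.4),(.5,.5),(.5,.36),(.65,.35)]:
    s=arm.ik([r*np.cos(az),r*np.sin(az),z],q); print(r,z,None if s is None else np.round(s,3))
s=arm.ik([.2292,.6077,.303],qdown(az+.3)); print(np.round(s,3))
```

```text
[-1.2365  0.6157 -0.0127  1.4246  0.0081  1.1033 -0.0404]
0.45 0.5 [-1.245  0.153 -0.017  1.596  0.002  1.394 -0.052]
0.45 0.4 [-1.242  0.209 -0.021  1.807  0.005  1.127 -0.054]
0.5 0.4 [-1.241  0.293 -0.018  1.689  0.006  1.161 -0.05 ]
0.5 0.5 [-1.244  0.243 -0.014  1.48   0.003  1.421 -0.047]
0.5 0.36 [-1.24   0.326 -0.019  1.76   0.007  1.057 -0.051]
0.65 0.35 [-1.237  0.581 -0.011  1.352  0.006  1.21  -0.039]
[-1.191  0.616 -0.092  1.425  0.06   1.103  0.216]
```

```bash
cat >> h.py <<'E'
def snap(name,fn):
    tp,q=arm.read_tool_pos(),arm.read_eef_rot()
    im=snapshot(name); cv2.imwrite('pics/'+fn+'.png',im)
    np.savez('pics/'+fn+'.npz',tp=tp,q=q); return im
def wcam(fn):
    z=np.load('pics/'+fn+'.npz'); return cam('wrist',z['tp'],z['q'])
E
python3 - <<'E'
from h import *
arm.move_j([-1.245,.153,-.017,1.596,.002,1.394,-.052])
arm.move_j([.39,.153,-.017,1.596,.002,1.394,-.052])
arm.movep([.46,-.19,.37],qdown(-.35))
print(arm.read_joint_positions(),arm.read_tool_pos(),arm.read_time(),arm.read_ft_force())
snap('wrist','w1')
im=cv2.imread('pics/w1.png'); cv2.imwrite('pics/w1z.png',cv2.resize(im,(800,600),interpolation=cv2.INTER_CUBIC))
E
```

```text
[ 0.37405283  0.31243853 -0.03667702  1.74760127  0.01284877  1.08065044
 -0.0162566 ] [ 0.46054694 -0.18981703  0.3708735 ] 4.1917 [-0.2403746  -0.63502832  0.86534373]
```

View pics/w1z.png

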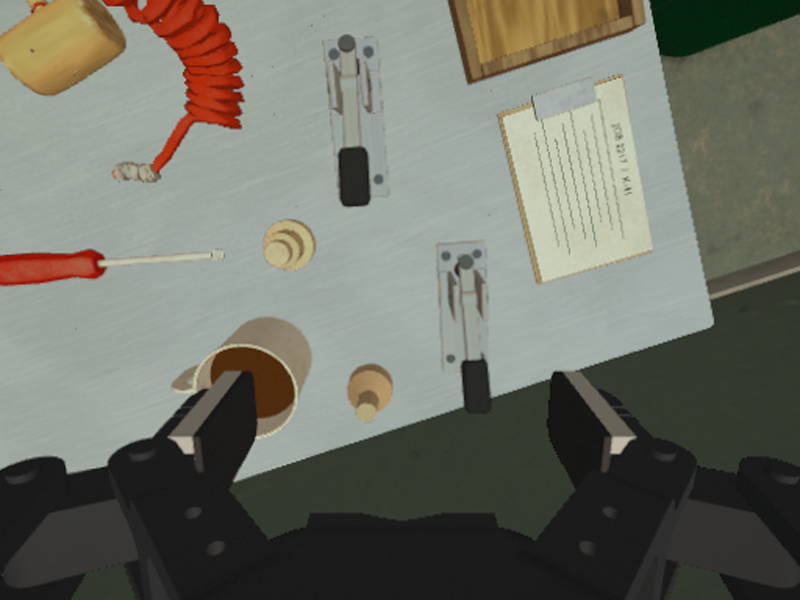

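Run:
```python
from h import *
im=cv2.imread('pics/w1.png')
a=cv2.resize(im[15:140,195:260],None,fx=4.6,fy=4.6,interpolation=cv2.INTER_CUBIC)
b=cv2.resize(im[145:270,265:330],None,fx=4.6,fy=4.6,interpolation=cv2.INTER_CUBIC)
cv2.imwrite('pics/w1ab.png',np.hstack([a,b])); print(a.shape)
```

```text
(575, 299, 3)
```

View pics/w1ab.png

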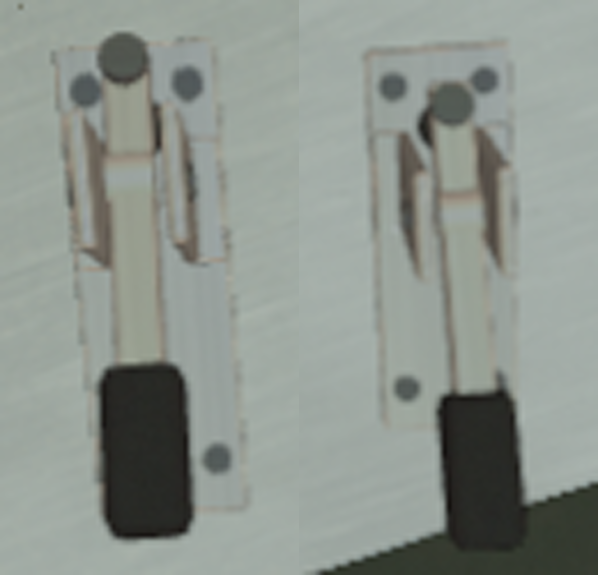

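```bash
cat >> h.py <<'E'
def fit(P,L):
    P=np.array(P)[:,:2]; L=np.array(L,float)/1000
    pc,lc=P.mean(0),L.mean(0); a=(P-pc)@[1,1j]; b=(L-lc)@[1,1j]
    th=np.angle(np.sum(a*np.conj(b))); c,s=np.cos(th),np.sin(th)
    Rm=np.array([[c,-s],[s,c]]); t=pc-Rm@lc
    return t,th,np.linalg.norm(P-(L@Rm.T+t),axis=1)*1000
def cl(t,th,x,y=0): # clamp frame mm -> world xy
    c,s=np.cos(th),np.sin(th); return t+np.array([c*x-s*y,s*x+c*y])/1000
E
python3 - <<'E'
from h import *
C=wcam('w1')
A=np.array([[52,50],[213,37],[245,508]])/4.6+[195,15]
B=np.array([[66,47],[209,40],[87,428]])/4.6+[265,145]
tA,thA,eA=fit(onplane(C,A,.005),[[41,22],[41,-22],[-85,-22]])
tB,thB,eB=fit(onplane(C,B,.005),[[41,22],[41,-22],[-85,22]])
print(tA,np.degrees(thA),eA);print(tB,np.degrees(thB),eB)
GA=np.array([[145,450]])/4.6+[195,15]; GB=np.array([[183,471]])/4.6+[265,145]
print('grip meas',onplane(C,GA,.083)[0],'pred',cl(tA,thA,-62)); print(onplane(C,GB,.083)[0],cl(tB,thB,-62))
# proj hinge top centre as a check
pad=np.array([[499,115],[622,74],[652,248],[540,284]])*.64
p=onplane(C,pad,.010); t,th,e=fit(p,[[-52.5,80],[52.5,80],[52.5,-80],[-52.5,-80]]); print('pad',t,np.degrees(th),e)
p=onplane(C,np.array([[469,83],[645,25]])*.64,.028); print('tray wall near',p)
S=cam('side')
p=onplane(S,[[272,240],[382,214],[401,262],[286,292]],.028);t,th,e=fit(p,[[-67.5,-150],[-67.5,150],[67.5,150],[67.5,-150]]);print('tray',t,np.degrees(th),e)
for z,uv in [(0,[[288,262]]),(0,[[370,400]])]: print('core base',onplane(C,np.array(uv)*.64,z))
print(onplane(S,[[201,266],[262,250],[270,293],[209,307]],.01))
np.savez('cl.npz',tA=tA,thA=thA,tB=tB,thB=thB)
E
```

```text
[ 0.46496879 -0.0638217 ] 73.65858722522246 [0.30317112 0.25868275 0.14055244]
[ 0.49863349 -0.25094798] 74.19341466046869 [0.60040653 0.53539474 0.20484765]
grip meas [ 0.44786106 -0.12601817  0.083     ] pred [ 0.44752445 -0.12331704]
[ 0.48005322 -0.31221254  0.083     ] [ 0.48174526 -0.31060355]
pad [ 0.6193206  -0.19840916] -2.4201355508009805 [5.11966517 5.3434912  6.4127022  4.08090438]
tray wall near [[ 0.55290148 -0.0909067   0.028     ]
 [ 0.68917711 -0.09877301  0.028     ]]
tray [0.63571681 0.05612232] -3.6721739774133337 [5.0253785  1.35877823 6.53021124 2.50038498]
core base [[ 0.35469234 -0.176263    0.        ]]
core base [[ 0.37549009 -0.33275396  0.        ]]
[[ 0.56817626 -0.26895378  0.01      ]
 [ 0.57295825 -0.11416655  0.01      ]
 [ 0.68012113 -0.12935001  0.01      ]
 [ 0.66921072 -0.274884    0.01      ]]
```

```bash
cat > press.py <<'E'
from h import *
def press(t,th,fmax=9.):
    q=qdown(th-np.pi/2)
    g=cl(t,th,-65)
    arm.movep([*g,.073+.15],q)
    arm.line_to([*g,.073+.096],.12)
    arm.pause(.1); f0=np.array(arm.read_ft_force())
    log=[]; z=.073+.096; contact=None
    while z>.073+.0465:
        z-=.002; arm.line_to([*g,z],.04)
        f=np.array(arm.read_ft_force())-f0
        log.append((round((z-.073)*1000,1),round((arm.read_tool_pos()[2]-.073)*1000,1),f.round(1).tolist()))
        if f[2]>fmax: break
    arm.pause(.15); f=np.array(arm.read_ft_force())-f0
    log.append(('hold',round((arm.read_tool_pos()[2]-.073)*1000,1),f.round(1).tolist()))
    return g,log
E
python3 - <<'E'
from press import *
d=np.load('cl.npz')
arm.move_gripper(0.0,30)
g,log=press(d['tA'],float(d['thA']))
for l in log: print(l)
snap('wrist','w2'); print(arm.read_time(),arm.read_opening())
arm.line_to([*g,.073+.15],.15)
snap('wrist','w3'); snap('scene','s3'); print(arm.read_time())
im=np.hstack([cv2.resize(cv2.imread(f'pics/{n}.png'),(400,300)) for n in ('w2','w3')])
cv2.imwrite('pics/w23.png',im)
E
```

```text
(94.0, np.float64(94.3), [0.5, -1.6, 0.1])
(92.0, np.float64(91.9), [1.4, -0.6, -0.3])
(90.0, np.float64(89.8), [0.3, -0.8, 0.1])
(88.0, np.float64(87.9), [0.6, -0.6, -0.4])
(86.0, np.float64(86.0), [0.4, -0.3, 0.5])
(84.0, np.float64(83.9), [0.1, -1.1, -1.3])
(82.0, np.float64(81.9), [-0.3, -0.4, -0.4])
(80.0, np.float64(79.8), [1.4, -1.7, -0.2])
(78.0, np.float64(77.8), [0.9, -0.6, -0.3])
(76.0, np.float64(75.9), [-0.0, -1.0, -0.8])
(74.0, np.float64(73.8), [0.4, -0.4, -0.3])
(72.0, np.float64(71.9), [0.6, -0.7, -0.9])
(70.0, np.float64(69.8), [1.2, -0.0, -0.0])
(68.0, np.float64(67.9), [-1.1, 0.0, -1.2])
(66.0, np.float64(65.8), [-0.6, -0.1, -0.4])
(64.0, np.float64(63.8), [0.5, -0.8, 0.2])
(62.0, np.float64(61.8), [0.3, 0.2, -1.0])
(60.0, np.float64(59.9), [0.8, -1.0, -1.2])
(58.0, np.float64(57.8), [0.5, -0.4, -0.5])
(56.0, np.float64(55.9), [0.4, -0.4, -1.3])
(54.0, np.float64(53.8), [-0.7, -0.1, -0.2])
(52.0, np.float64(51.8), [1.1, -0.9, -0.2])
(50.0, np.float64(49.9), [0.2, -0.2, 0.2])
(48.0, np.float64(48.5), [-0.9, -1.2, 6.1])
(46.0, np.float64(48.0), [-1.9, 0.3, 20.2])
('hold', np.float64(48.0), [-3.7, 0.1, 19.5])
12.8417 -0.003460106026242079
13.7833
```

View pics/w23.png

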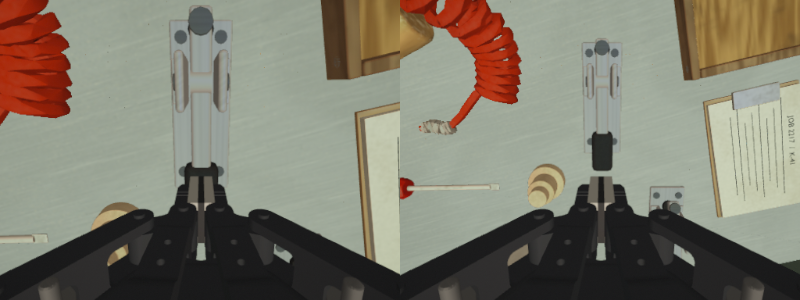

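Run:
```python
from press import *
d=np.load('cl.npz')
g,log=press(d['tB'],float(d['thB']))
for l in log: print(l)
arm.line_to([*g,.073+.15],.15)
arm.movep([.49,-.17,.36],qdown(-.28)); 
snap('wrist','w4'); print(arm.read_time())
im=cv2.imread('pics/w4.png'); cv2.imwrite('pics/w4z.png',cv2.resize(im,(800,600),interpolation=cv2.INTER_CUBIC))
```

```text
(94.0, np.float64(94.3), [-0.8, 0.9, 0.2])
(92.0, np.float64(91.9), [-0.1, 0.4, -0.9])
(90.0, np.float64(89.8), [0.3, 0.2, -0.3])
(88.0, np.float64(87.8), [-0.3, -0.3, -0.5])
(86.0, np.float64(86.0), [-0.6, 0.8, -1.0])
(84.0, np.float64(84.0), [-0.1, 0.3, -0.0])
(82.0, np.float64(81.9), [0.3, -0.2, 0.3])
(80.0, np.float64(81.0), [-0.7, 0.9, 6.0])
(78.0, np.float64(80.6), [-3.2, 2.3, 15.6])
('hold', np.float64(80.6), [-2.9, 1.3, 15.6])
19.1583
```

View pics/w4z.png

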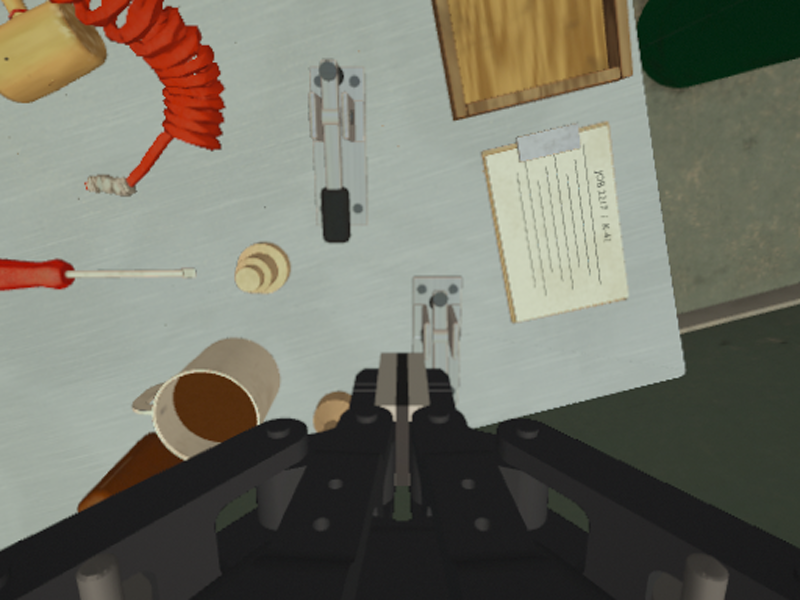

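Run:
```python
from h import *
im=cv2.imread('pics/w4.png')
a=cv2.resize(im[30:160,185:245],None,fx=4.6,fy=4.6,interpolation=cv2.INTER_CUBIC)
b=cv2.resize(im[165:260,255:305],None,fx=4.6,fy=4.6,interpolation=cv2.INTER_CUBIC)
b=cv2.copyMakeBorder(b,0,a.shape[0]-b.shape[0],0,0,cv2.BORDER_CONSTANT)
cv2.imwrite('pics/w4ab.png',np.hstack([a,b])); print(a.shape)
cv2.imwrite('pics/w4p.png',cv2.resize(im[0:215,270:430],None,fx=2.7,fy=2.7,interpolation=cv2.INTER_CUBIC))
```

```text
(598, 276, 3)
```

View pics/w4ab.png

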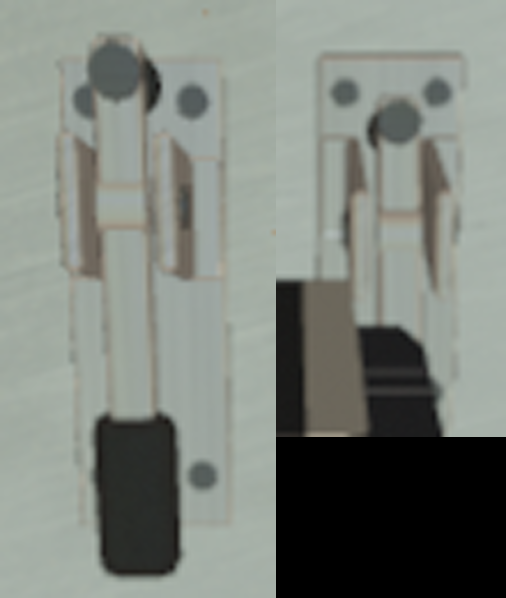

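View pics/w4p.png

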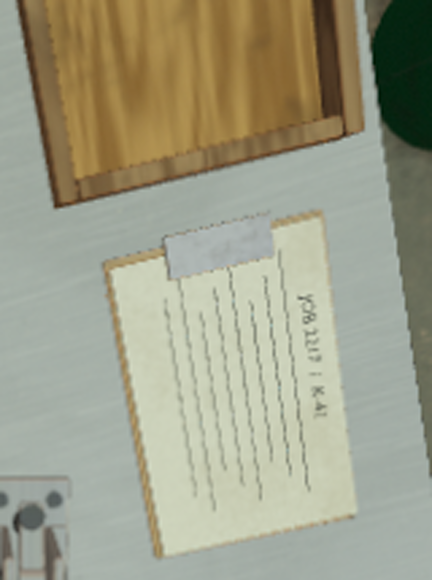

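Run:
```python
from h import *
C=wcam('w4')
A=np.array([[58,60],[222,60],[229,523]])/4.6+[185,30]
tA,thA,e=fit(onplane(C,A,.005),[[41,22],[41,-22],[-85,-22]]); print('A',tA,np.degrees(thA),e)
B=np.array([[42,55],[187,52]])/4.6+[255,165]
tB,thB,e=fit(onplane(C,B,.005),[[41,22],[41,-22]]); print('B',tB,np.degrees(thB),e)
f=lambda u: np.array(u)/2.7+[270,0]
p=onplane(C,f([[107,266],[323,212],[356,515],[160,555]]),.010); print(p.round(4))
tP,thP,e=fit(p,[[-52.5,80],[52.5,80],[52.5,-80],[-52.5,-80]]); print('pad',tP,np.degrees(thP),e)
c=onplane(C,f([[170,279],[274,257]]),.012)[:,:2]; R=np.array([[np.cos(thP),-np.sin(thP)],[np.sin(thP),np.cos(thP)]]); print('clip inner, pad frame',(c-tP)@R)
w=onplane(C,f([[55,205],[362,130]]),.028); print('tray near corners',w)
v=w[1]-w[0]; th=np.arctan2(v[1],v[0]); L=np.linalg.norm(v); tT=(w[0]+w[1])[:2]/2+.15*np.array([-np.sin(th),np.cos(th)]); print('tray',tT,np.degrees(th),L)
print('coil edge',onplane(C,np.array([[221,150],[205,152],[190,148]])*.64,.03))
np.savez('cl2.npz',tA=tA,thA=thA,tB=tB,thB=thB,tP=tP,thP=thP,tT=tT,thT=th)
```

```text
A [ 0.46510146 -0.06403876] 73.80502460360954 [0.66484382 0.5459805  1.18295719]
B [ 0.49892867 -0.25138879] 75.12161679710195 [0.05400227 0.05400227]
[[ 0.5727 -0.1216  0.01  ]
 [ 0.6746 -0.1265  0.01  ]
 [ 0.6663 -0.2767  0.01  ]
 [ 0.5654 -0.2703  0.01  ]]
pad [ 0.61975853 -0.19878692] -3.0472738336006295 [5.63200604 5.16249275 4.99141966 6.0773448 ]
clip inner, pad frame [[-0.02335431  0.06193729]
 [ 0.0256696   0.0605441 ]]
tray near corners [[ 0.55370145 -0.0891489   0.028     ]
 [ 0.68879367 -0.09725969  0.028     ]]
tray [0.63023722 0.05652608] -3.4358546730085373 0.13533549180367904
coil edge [[ 0.37310656 -0.06140474  0.03      ]
 [ 0.36059271 -0.05941537  0.03      ]
 [ 0.35058316 -0.05349934  0.03      ]]
```

```bash
cat > place.py <<'E'
from h import *
def pick(t,th,zg=.101):
    q=qdown(th-np.pi/2)
    arm.move_gripper(.6,70)
    arm.movep([*t,.22],q)
    arm.line_to([*t,zg],.12)
    arm.move_gripper(0.0,70)
    print('opening',arm.read_opening(),'f',arm.read_ft_force(),arm.read_time())
    arm.line_to([*t,zg+.03],.08); 
    print('lift opening',arm.read_opening(),'f',arm.read_ft_force())
def put(t,th,zsurf,zg=.101):
    q=qdown(th-np.pi/2)
    arm.line_to([*arm.read_tool_pos()[:2],zg+.08],.15)
    arm.line_to([*t,zg+.08],.15,ori=q)
    arm.line_to([*t,zg+zsurf+.006],.12)
    arm.pause(.1); f0=np.array(arm.read_ft_force())
    z=zg+zsurf+.006
    for i in range(6):
        z-=.0015; arm.line_to([*t,z],.03); f=arm.read_ft_force()[2]-f0[2]
        print(round(z-zg-zsurf,4),round(arm.read_tool_pos()[2]-zg-zsurf,4),round(f,1))
        if f>5: break
E
python3 - <<'E'
from place import *
d=np.load('cl2.npz')
pick(d['tA'],float(d['thA']))
snap('wrist','w5'); snap('scene','s5'); print(arm.read_time())
cv2.imwrite('pics/ws5.png',np.hstack([cv2.resize(cv2.imread(f'pics/{n}.png'),(400,300)) for n in ('w5','s5')]))
E
```

```text
opening 0.3159379047511482 f [-1.11544326  0.28603236  4.57325328] 21.9167
lift opening 0.31908595124627376 f [-0.54982966  0.57908289 -4.39770283]
22.5417
```

View pics/ws5.png

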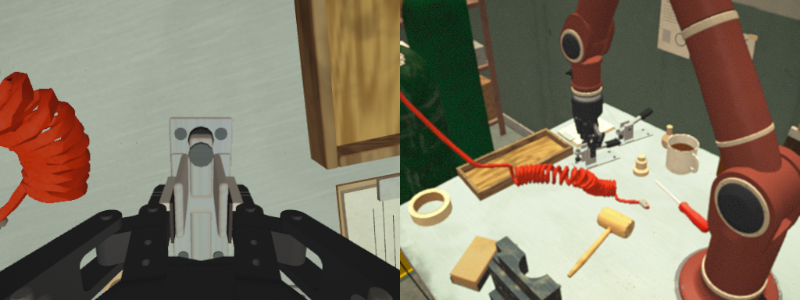

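Run:
```python
from place import *
im=cv2.imread('pics/s5.png'); cv2.imwrite('pics/s5z.png',cv2.resize(im[110:230,200:350],None,fx=5,fy=5,interpolation=cv2.INTER_CUBIC))
```

```text
(no output)
```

View pics/s5z.png

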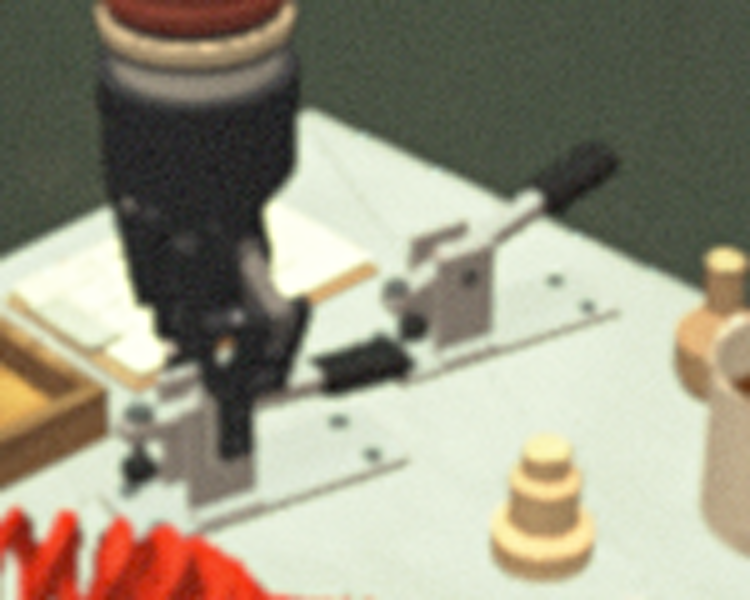

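Clamp A hangs level at about (215,450) in the zoom, lever down; clamp B's grip is still raised. Placing A.

Run:
```python
from place import *
d=np.load('cl2.npz')
tT,thT=d['tT'],float(d['thT'])
t=cl(tT,thT,0,-23); print(t)
put(t,thT+np.pi/2,.006)
snap('side','d6a')
arm.move_gripper(.6,70)
z=arm.read_tool_pos()[2]
arm.line_to([*t,.2],.15)
print(arm.read_time(),arm.read_ft_force())
snap('wrist','w6'); snap('side','d6')
a=cv2.resize(cv2.imread('pics/w6.png'),(400,300)); b=cv2.resize(cv2.imread('pics/d6.png')[150:300,200:400],(400,300),interpolation=cv2.INTER_CUBIC)
cv2.imwrite('pics/wd6.png',np.hstack([a,b]))
```

```text
[0.6288588  0.03356743]
0.0045 0.0049 -0.1
0.003 0.0029 -0.2
0.0015 0.0013 0.5
0.0 0.0009 7.7
27.4417 [-0.72552408 -0.3683261  -0.23346394]
```

View pics/wd6.png

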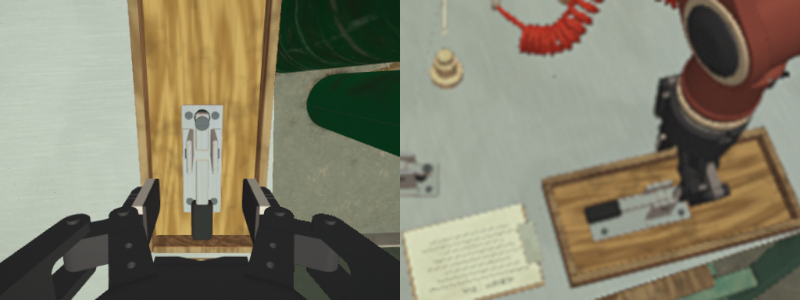

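Clamp A stands flat on the tray floor (wrist view ~(200,160)), lever level. Now clamp B.

Run:
```python
from place import *
d=np.load('cl2.npz'); e=np.load('cl.npz')
tB=(d['tB']+e['tB'])/2; thB=float(e['thB'])
pick(tB,thB,.102)
if .25<arm.read_opening()<.4:
    tP,thP=d['tP'],float(d['thP'])
    t=cl(tP,thP,0,-10+22)
    put(t,thP+np.pi/2,.010,.102)
    arm.move_gripper(.6,70)
    arm.line_to([*t,.2],.15)
    arm.line_to([.52,-.1,.33],.2)
print(arm.read_time(),arm.read_ft_force(),arm.read_opening())
snap('wrist','w7'); snap('side','d7'); snap('scene','s7')
f=lambda im:cv2.resize(im,(400,300),interpolation=cv2.INTER_CUBIC)
cv2.imwrite('pics/ws7.png',np.vstack([np.hstack([f(cv2.imread('pics/w7.png')),f(cv2.imread('pics/d7.png')[150:300,180:380])]),np.hstack([f(cv2.imread('pics/s7.png')),f(cv2.imread('pics/s7.png')[110:230,180:340])])]))
```

```text
opening 0.3144877046495548 f [-2.63269471  1.18430563  5.20414671] 30.4167
lift opening 0.3168657366962263 f [ 0.01167255  0.05024416 -4.34365824]
0.0045 0.0049 -0.7
0.003 0.0029 -0.6
0.0015 0.0014 -1.2
-0.0 0.0011 6.3
36.4417 [-0.02893253 -0.92338757 -0.65577711] 0.6017196818576959
```

View pics/ws7.png

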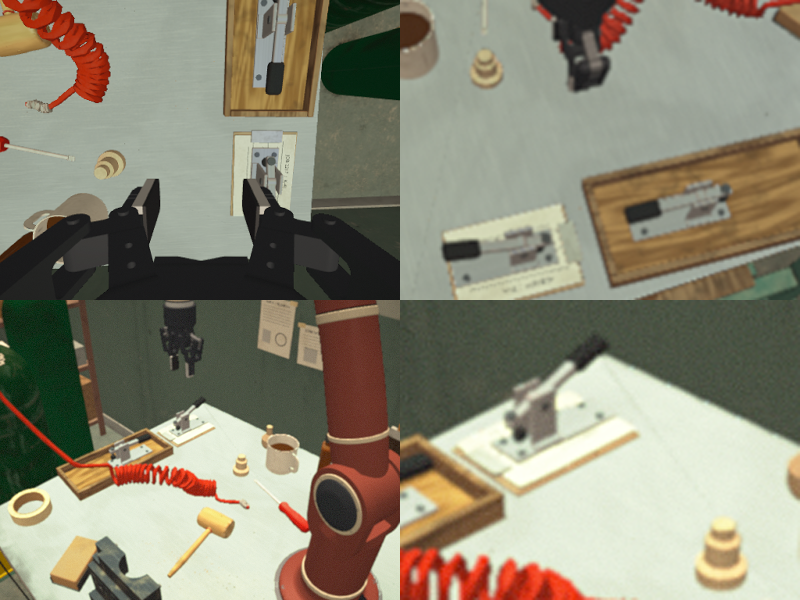

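Run:
```python
from h import *
a=cv2.resize(cv2.imread('pics/d7.png')[245:315,195:285],None,fx=4.4,fy=4.4,interpolation=cv2.INTER_CUBIC)
b=cv2.resize(cv2.imread('pics/w7.png')[155:280,285:385],None,fx=4,fy=4,interpolation=cv2.INTER_CUBIC)
h=max(a.shape[0],b.shape[0]); p=lambda i:cv2.copyMakeBorder(i,0,h-i.shape[0],0,0,cv2.BORDER_CONSTANT)
cv2.imwrite('pics/z7.png',np.hstack([p(a),p(b)])); print(a.shape)
```

```text
(308, 396, 3)
```

View pics/z7.png

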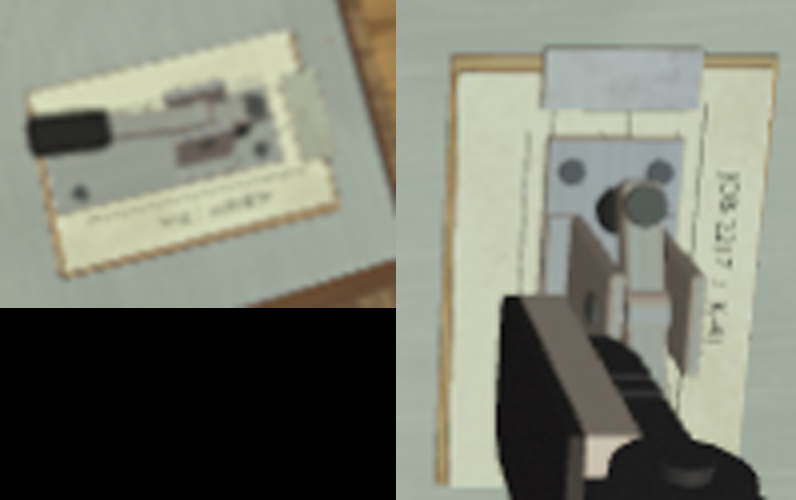

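Run:
```python
from h import *
d=np.load('cl2.npz')
C=wcam('w7'); tP,thP=d['tP'],float(d['thP'])
tB,thB,e=fit(onplane(C,np.array([[153,138],[289,138]])/4+[285,155],.015),[[41,22],[41,-22]])
R=lambda th:np.array([[np.cos(th),-np.sin(th)],[np.sin(th),np.cos(th)]])
print('B mid in pad',(cl(tB,thB,-22)-tP)@R(thP),np.degrees(thB-thP),e)
C=wcam('w6'); tT,thT=d['tT'],float(d['thT'])
uv=np.array([[181,106],[222,106]])*1.28
tA,thA,e=fit(onplane(C,uv,.011),[[41,22],[41,-22]]); print('A mid in tray',(cl(tA,thA,-22)-tT)@R(thT),np.degrees(thA-thT),e)
S=cam('side')
a,b=cv2.imread('pics/side0.png'),cv2.imread('pics/d7.png')
cv2.imwrite('pics/bys.png',np.hstack([cv2.resize(i[140:220,130:240],(400,300)) for i in (a,b)]))
```

```text
B mid in pad [ 0.00047913 -0.01064491] 90.00240565894782 [0.41439207 0.41439207]
A mid in tray [-0.00053304 -0.0457637 ] 90.04266074634232 [0.46806885 0.46806885]
```

View pics/bys.png

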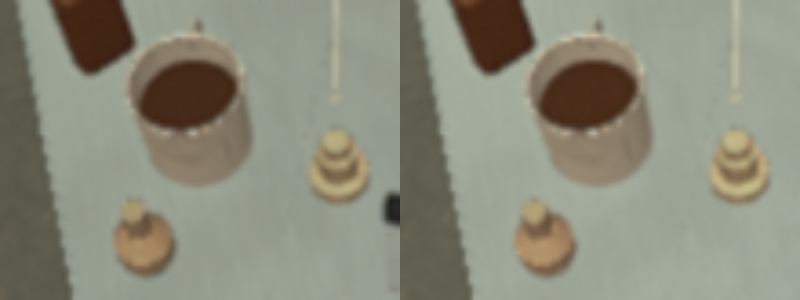

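The mug and both cores sit at the same pixels as before, and both clamps are in place. Handing in.

Run:
```python
from station import arm, ticket
print(arm.read_ft_force(),arm.read_time()); print(ticket.finish_job())
```

```text
[ 0.15735005  0.07307689 -0.30898754] 36.5917
the job is handed in; nothing more can be done
None
```

I tried both hinges, stood both clamps where they belong and handed the job in at 36.6 s; no verdict is reported.

- **Free clamp:** the grip of the clamp nearer the hose went all the way down, with the fingertips stopping at z = 48 mm. It now stands on the stock tray floor with its lever down. Its base centre is about (-1, -46) mm from the tray's centre.
- **Seized clamp:** the other grip stopped dead with the fingertips at about 81 mm, under about 16 N. It now stands on the repair pad, with its base centre about (0, -11) mm from the pad's centre and clear of the clip.
- **Last checks:** both clamps look flat in the pictures, the mug and sand cores sit where they were at the start, and the gripper is clear of everything.

- **Force reading:** the force sensor did not show the expected 2 to 3 N while the free lever was moving; noise of about 1 N is only part of the reason. I judged that hinge from the finger travel, the hard stop and the pictures. I did not measure the seized lever's angle directly.
- **Pad size:** the pad measured about 101 x 149 mm instead of 105 x 160 mm. Its centre may therefore be about 5 mm off, well within the allowed range.

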